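# Lay the tape measure flat in its case and flip the lid shut

## Robot

A 7-joint arm with a two-finger parallel gripper is mounted at the origin on a cart in front of the work surface, level with it; the furniture and walls round the work are solid. World frame = base frame: x ahead of the robot, y to its left, z up, the work surface at z = 0. Lengths are in m, angles in rad, forces in N, time in s.
With the tool pointing down it reaches from about 0.425 to 0.875 m from the base axis. Payload 4.7 kg.
Tool frame: the origin (TCP) lies midway between the tips of the shut fingers; the grasp point (between the pads) lies ctrl.grasp_offset behind it (ctrl.grasp_offset is the distance from the TCP to the grasp point, in m); z points along the fingers, y is the line along which they close (so a half turn about z gives the same grasp; the last joint's range is limited). The gripper opens to 87 mm and grips with 3 to 60 N. Pads are 19 mm wide; open, the fingers measure 117 mm over their backs; the gripper's body (75 mm by 190 mm) begins 51 mm behind the grasp point.
Start: joints at [-1.103, 0.321, -0.07, 1.45, 0.023, 1.371, -0.057], TCP at [0.285, 0.584, 0.223] pointing down, gripper open.
Joint ranges: [-2.86, 2.86], [-0.3, 2.09], [-1.38, 1.24], [0.06, 2.45], [-1.56, 4.7], [0.09, 2.05], [-2.69, 2.69]. Speed limits (rad/s): [2.57, 2.57, 3.14, 3.14, 3.14, 3.14, 3.14].

## Interface

Orientations are given as a rotation vector (axis times angle).
In Python, from bench import ctrl gives the robot as it stands. The module is installed in compiled form; this text tells all that it offers.
- The arm moves only by the tool jog_arm, never from a script. Its argument "moves" is one flat list of numbers, 7 for each row, row after row: the shift along the tool's x, y, z in units of 30 cm (1.0 is 30 cm), then the turn, a rotation vector about the tool's x, y, z in units of 60 degrees (1.0 is 60 degrees), then the gripper's target within -1 to 1 (fully open at 1, half-way at 0, shut at -1). In form: [x, y, z, wx, wy, wz, fingers, x, y, z, wx, wy, wz, fingers, ...]. A call has exactly 8 rows; each row is the pose to reach, as a shift and turn from the pose commanded when the call began, along the tool's axes at that moment; what a row does not reach only later rows make up. A row lasts 1/8 s, in which the tool goes at most 62.5 mm and 10.7 degrees, less where a joint would pass 70% of its speed; a pose out of reach is approached as far as the arm can. A call with a number of a shift or a turn outside -1 to 1 is refused whole. A call with a gripper value outside its range is refused whole. The fingers move at their own pace and stop on an object; "newtons" is the grip in N (left out, the last holds). Time passes only in rows, so rows that repeat a pose let the fingers close, or fill a call up. It gives the time, the measured TCP pose, the force, the opening and the grip force at its end, in the units of the state.
- ctrl.get_state(): the state, without advancing time (a new reading comes with each control period).
- ctrl.get_image(name): name is "scene" or "top" or "wrist"; returns a dict with "pixels" (384x512x3 uint8, red, green, blue), "fx", "fy", "cx", "cy" (pixels), "xyz" and "rotation" of the camera in the world; the wrist camera has in their place "tool_from_camera" (4x4, takes a point from camera to tool coordinates, whose origin is the TCP and whose axes are the flange's). Camera axes: x right, y up, looking along -z (the intrinsics and any distortion apply to the point x, -y, -z); pixel columns grow to the right and rows downward; lengths in m; the calibration is good to about 2 mm. A picture is of the moment at which its call begins: read the wrist's pose just before it. There is no depth.
- ctrl.close_job(): hands the job in; it is judged then, once.
The state is a dict: "time": time; "joint_positions": joint angles; "qd": joint speeds; "joint_torque": joint torques, N m; "position": TCP position; "tool_rot": TCP orientation; "ft_force": force on the tool from outside, world axes, zero at the start; "torque": the same for the moment, N m; "grip_width": opening from 0.0 (shut) to 1.0 (fully open); "grip_force": force on a finger pad.
Only numpy, scipy, OpenCV 4.12 (cv2) and the standard library are available. Lean on these libraries where they do the work, as an engineer would, in place of code of your own. Each camera call takes 0.05 s, during which the arm holds its last target. There are 200 camera calls.

## Task

The tape measure has been left standing on its edge in its open case, so the case cannot be closed. Push it over at its top with a fingertip so that it lies flat on its side inside the case, and only then push the lid over from behind so that it falls fully shut. Only push: do not grasp or lift anything, and leave the things round about where they are.

Things in the scene. Friction and masses are not known exactly. Their poses are not given: they have to be found in the camera images.
- tape_measure: yellow and black tape measure, 0.2 kg, standing on its edge in the case near the case's +y wall; tip it to the case's open -y side. Origin: centre of its underside as it stands (on the case floor). Axes: x across its thickness (to the case's +y at first), y along its length (to the case's -x), z up. Solid for x -16 to 16, y -30 to 40, z 0 to 59 mm; the clip above, up to 65 mm, cannot be pushed on
- tape_mid (a point): middle of the tape measure's solid body; about 35 mm above the bench while it stands (its solid top 22 mm above the case's rim), 21 mm when it lies flat in the case (its upper side 4 mm below the rim). Push it close to its top; tipped more than about 30 degrees it falls over by itself
- case: low grey plastic box, without its lid 112 (x) x 150 (y) x 42 (z) mm, fixed to the bench; walls 4 mm thick, inner floor of grippy rubber 5 mm above the bench. Origin: centre of its underside, on the bench; x points from the front to the hinge side, y to its left, z up; turned up to 0.45 rad on the bench
- case_lid (a joint): lid angle in rad: 0 shut, 1.57 upright, 1.9 the stop; starts leaning back (1.6 to 1.9). Grey panel 112 x 150 x 5 mm, 0.12 kg, hinged along the case's far (+x) rim at x = 56, z = 43 mm in the case's frame. Light hinge: pushed from behind some degrees past upright, towards the case's front, it falls shut by its own weight
- lid_edge (a point): middle of the lid's free edge, 112 mm from the hinge; about 150 mm above the bench while the lid is open
- label_roll: roll of white labels lying flat, 73 mm across, 36 mm high, left of the case; must stay in place. Origin under its centre
- putty_tin: flat brass-coloured tin, 62 mm across, 23 mm high, right of the case; must stay in place. Origin under its centre
- chain_drive: round cream plastic housing, 58 x 48 x 15 mm, in front of the case; must stay in place. Origin under its centre
- bracket: white L-shaped bracket, 35 x 48 x 57 mm, in front of the case to the right; must stay in place. Origin under its centre
- pliers: pliers with red sleeves, 58 x 178 x 12 mm, behind the case to the right; must stay in place. Origin under its centre
- mug: green and white mug, 86 x 120 x 88 mm, right of the work; must stay in place. Origin under its centre
Not all that is in view belongs to the job. Of the things that look like the tape_measure, the smallest one is meant.

How it is judged:
On the way, in this order (a step that is already met when the one before it is completed fails the run):
1. the tape measure lies flat in the case while the lid is still open ((angle between tape_measure's own x axis and vertical below 0.15 rad or angle between tape_measure's own x axis and vertical above 2.99 rad) and height (world z) of tape_mid below 0.03 m and x of tape_mid in the frame of case between -0.05 and 0.05 m and y of tape_mid in the frame of case between -0.07 and 0.07 m and value of joint case_lid above 1.2 rad), for 0.2 s.
2. the lid is shut (value of joint case_lid below 0.05 rad), for 0.2 s.
At the end, for the whole second after the job is handed in: The tape measure lies on its side within 0.15 rad of flat, inside the case (its middle within 50 mm along x and 70 mm along y of the case's centre and less than 30 mm above the bench) and at rest; the lid is shut (angle below 0.05 rad); every bystander is within 20 mm of where it stood ((angle between tape_measure's own x axis and vertical below 0.15 rad or angle between tape_measure's own x axis and vertical above 2.99 rad) and height (world z) of tape_mid below 0.03 m and x of tape_mid in the frame of case between -0.05 and 0.05 m and y of tape_mid in the frame of case between -0.07 and 0.07 m and value of joint case_lid below 0.05 rad and linear speed of tape_measure below 0.02 m/s and distance of each of label_roll, putty_tin, chain_drive, bracket, pliers, mug from where it was at the start of the episode below 0.02 m); the robot touches nothing.
It fails at once if the tape measure is lifted (its middle rises more than 50 mm above the bench) (height (world z) of tape_mid above 0.05 m).
It fails at once if a bystander is moved by more than 20 mm (distance of any of label_roll, putty_tin, chain_drive, bracket, pliers, mug from where it was at the start of the episode above 0.02 m).
It fails at once if the tape measure is pressed harder than 30 N (contact force between the fingers and tape_measure above 30 N).
It also fails if it takes over 48 s, if anything falls off the work surface, if the arm or the gripper's body presses on something with over 40 N, if the wrist force passes 120 N, or if a joint passes its speed limit or range.

## Working session

There is one attempt and no reset: what is moved stays moved. The work goes in short steps, Python scripts to look and compute and a tool call to move; the robot and the scene stay as the last step left them, time stands still between calls to the robot, and variables do not carry over. Pictures are saved under pics/ and viewed, at most 11 in all, crops included, and the job is handed in when it is done.

Besides the shell and the picture viewer there is one more tool, called in YAML: its name, and indented under it one key for each argument. jog_arm: Moves the arm, as the interface text tells. Its arguments: {"type":"object","properties":{"moves":{"type":"array"},"newtons":{"type":"number"}},"required":["moves"]}

```bash
mkdir -p pics; cat > h.py <<'E'
import numpy as np,cv2
from bench import ctrl
from scipy.spatial.transform import Rotation as R
def snap(n):
    im=ctrl.get_image(n); return im
def cam(im):
    if "xyz" in im: 
        r=np.array(im["rotation"]); r=r if r.shape==(3,3) else R.from_rotvec(r).as_matrix() if r.size==3 else R.from_quat(r).as_matrix()
        return np.array(im["xyz"]),r
    s=ctrl.get_state(); T=np.eye(4);T[:3,:3]=R.from_rotvec(s["tool_rot"]).as_matrix();T[:3,3]=s["position"]
    T=T@np.array(im["tool_from_camera"]); return T[:3,3],T[:3,:3]
def ray(im,u,v):
    c,r=cam(im); d=r@np.array([(u-im["cx"])/im["fx"],-(v-im["cy"])/im["fy"],-1]); return c,d
def onz(im,u,v,z):
    c,d=ray(im,u,v); return c+d*(z-c[2])/d[2]
def proj(im,p):
    c,r=cam(im); q=r.T@(np.array(p)-c); return np.array([im["cx"]+im["fx"]*q[0]/-q[2],im["cy"]-im["fy"]*q[1]/-q[2]])
def tri(im1,p1,im2,p2):
    c,d=ray(im1,*p1);e,f=ray(im2,*p2);A=np.stack([d,-f],1);t=np.linalg.lstsq(A,e-c,rcond=None)[0]
    a=c+t[0]*d;b=e+t[1]*f;return (a+b)/2,np.linalg.norm(a-b)
E
python3 - <<'E'
from h import *
import pickle
I={}
for n in("scene","top"):
    im=snap(n);I[n]=im
    cv2.imwrite(f"pics/{n}0.png",cv2.resize(im["pixels"][:,:,::-1],(768,576),interpolation=cv2.INTER_CUBIC))
    print({k:v for k,v in im.items() if k!="pixels"})
pickle.dump(I,open("I.pkl","wb"))
print(ctrl.get_state())
E
```

```text
{'fx': 455.2370636367917, 'fy': 455.2370636367917, 'cx': 255.6744173677615, 'cy': 195.41629549064973, 'xyz': array([-0.53208284, -0.56164807,  0.63531264]), 'rotation': array([ 1.0316982 , -0.58984107, -0.89713248])}
{'fx': 491.15769964035377, 'fy': 491.15769964035377, 'cx': 263.6535166899166, 'cy': 193.5584767259038, 'xyz': array([0.21805582, 0.11027131, 1.42476035]), 'rotation': array([ 0.16785138, -0.1780638 , -1.62085804])}
{'time': 0.1, 'joint_positions': array([-1.10287601,  0.32174011, -0.07010065,  1.45153491,  0.02260945,
        1.37080737, -0.05687267]), 'qd': array([ 0.00074187, -0.00403237,  0.00081014, -0.00511546,  0.00027768,
        0.00090681, -0.00024247]), 'joint_torque': array([-3.92668971e-04, -4.92568231e+01, -4.05879216e-01, -3.13404679e+01,
       -6.41278666e-02,  3.94790818e-02,  5.83521114e-05]), 'position': array([0.28478425, 0.58374712, 0.22158579]), 'tool_rot': array([-7.06582869e-01, -3.06080550e+00,  2.63572488e-03]), 'ft_force': array([-0.28445155, -0.17138737,  0.17602381]), 'torque': array([ 0.02106425,  0.00716729, -0.03799086]), 'grip_force': 0.0, 'grip_width': 0.9991563750287357}
```

View pics/scene0.png

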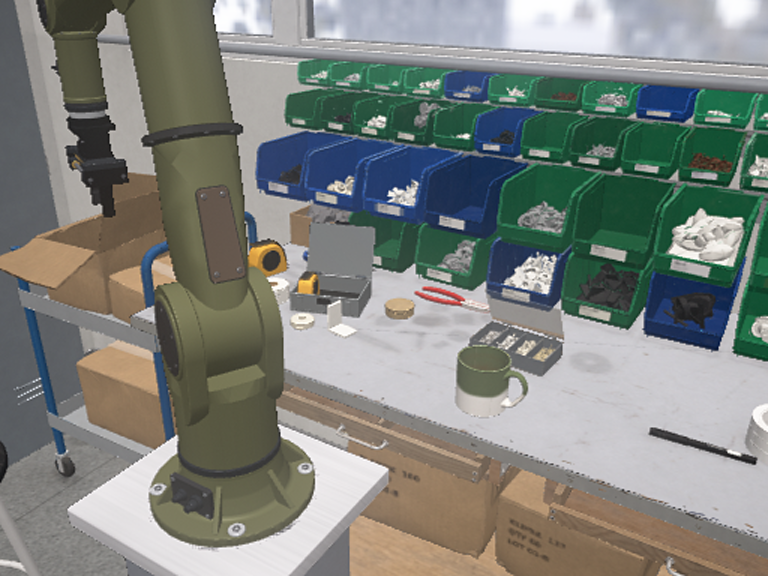

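View pics/top0.png

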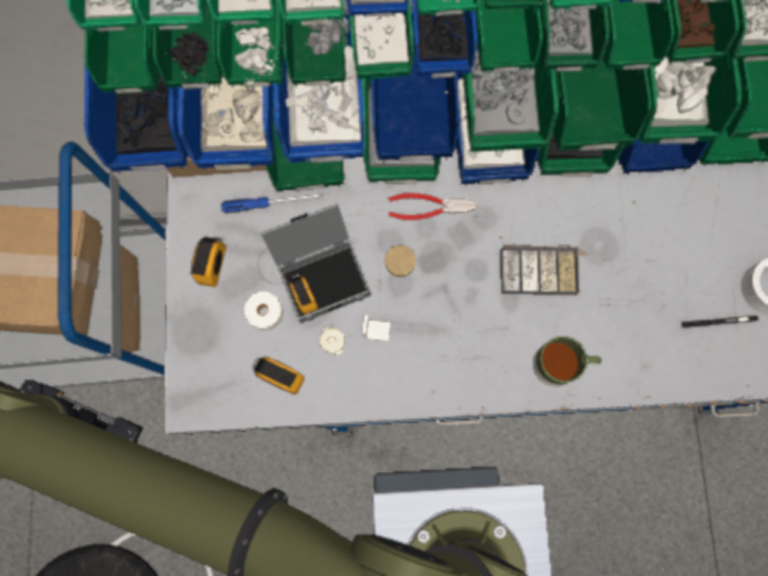

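Candidates for the tape measure (768-px top view): (302,294) standing in the grey case; (208,261) a bigger one to the left; (278,374) one in front. The smallest, in the case, is meant. I'll check it in a close crop.

```bash
python3 - <<'E'
from h import *
import pickle
I=pickle.load(open("I.pkl","rb"))
a=I["top"]["pixels"][130:225,165:265]; b=I["scene"]["pixels"][140:225,170:260]
a=cv2.resize(a,(570,542),interpolation=cv2.INTER_CUBIC) # 5.7
cv2.imwrite("pics/c1.png",a[:,:,::-1])
b=cv2.resize(b,(630,595),interpolation=cv2.INTER_CUBIC) # 7
cv2.imwrite("pics/c2.png",b[:,:,::-1])
E
```

```text
(no output)
```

View pics/c1.png

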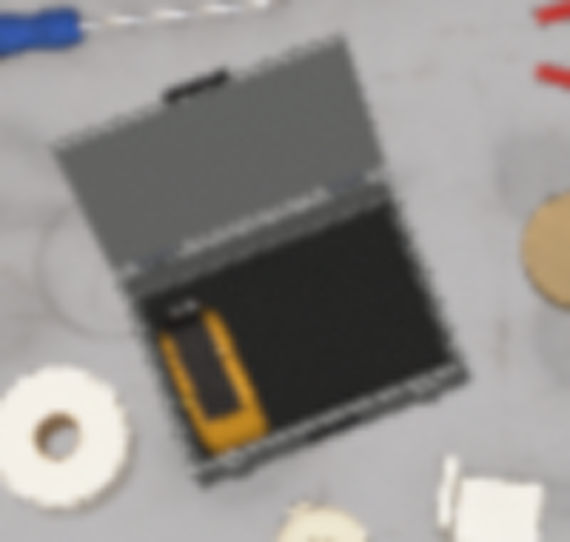

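View pics/c2.png

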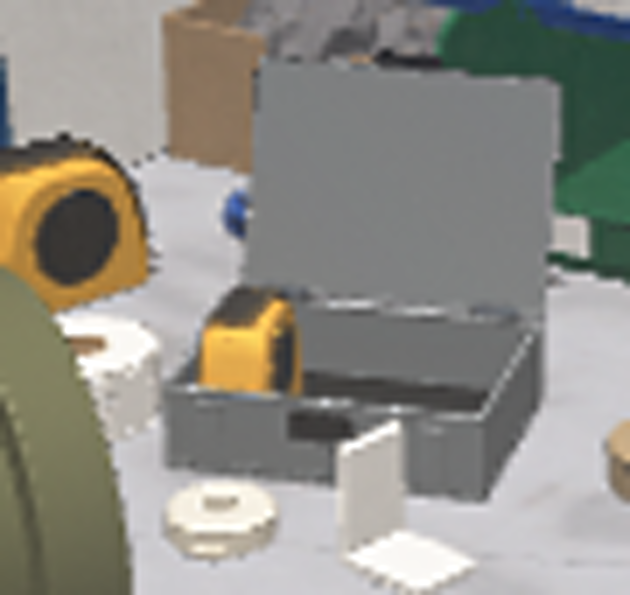

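The crops confirm it: the tape measure stands at the case's left (+y) wall, in c1 from about (185,310) to (240,440), with its top face up. Case corners in c1: front (200,482) and (465,375), hinge (128,285) and (388,200); lid edge from (55,150) to (345,38).

```bash
python3 - <<'E'
from h import *
import pickle
np.set_printoptions(precision=4,suppress=True)
I=pickle.load(open("I.pkl","rb"));T=I["top"];S=I["scene"]
t=lambda x,y:(165-.4+x/5.7,130-.4+y/5.7); s=lambda x,y:(170-.4+x/7,140-.4+y/7)
C={k:onz(T,*t(*p),.042)[:2] for k,p in dict(FL=(200,482),FR=(465,375),HR=(388,200),HL=(128,285)).items()}
for k in C:print(k,C[k])
print("front len",np.linalg.norm(C['FL']-C['FR']),"side",np.linalg.norm(C['FR']-C['HR']),np.linalg.norm(C['FL']-C['HL']))
print("tri FL",tri(T,t(200,482),S,s(165,385)),"FR",tri(T,t(465,375),S,s(488,430)))
print("lidL",tri(T,t(55,150),S,s(258,62)),"lidR",tri(T,t(345,38),S,s(558,85)))
d=C['FL']-C['FR'];print("yaw",np.arctan2(-d[0],d[1])); 
d=C['HL']-C['HR'];print("yaw",np.arctan2(-d[0],d[1]))
for n,p in dict(front_l=(215,455),front_r=(262,430),back_r=(210,305),back_l=(165,335)).items(): print(n,onz(T,*t(*p),.064))
print("roll",onz(T,*t(65,437),.036),"tin",onz(T,*t(580,250),.023))
for n,p in dict(sdR=(270,3),sdL=(0,30),plL=(540,75),plL2=(540,15)).items(): print(n,onz(T,*t(*p),.01))
# bins front edge in top
for p in [(275,185),(340,185),(370,178)]: print("bin",onz(T,p[0]/1.5,p[1]/1.5,.0),onz(T,p[0]/1.5,p[1]/1.5,.12))
E
```

```text
FL [0.475  0.2783]
FR [0.5223 0.143 ]
HR [0.6162 0.1779]
HL [0.5789 0.312 ]
front len 0.1433448732091122 side 0.10023091403004322 0.10920746608442151
tri FL (array([0.475 , 0.2777, 0.044 ]), np.float64(0.0010082821534535082)) FR (array([0.5252, 0.1408, 0.0366]), np.float64(0.005756715370615817))
lidL (array([0.6201, 0.3304, 0.1451]), np.float64(0.0007046520350058485)) lidR (array([0.6675, 0.1905, 0.1465]), np.float64(0.0016400413727647456))
yaw 0.3358644973061347
yaw 0.27140493935604026
front_l [0.4841 0.2679 0.064 ]
front_r [0.4953 0.2443 0.064 ]
back_r [0.5605 0.2681 0.064 ]
back_l [0.5464 0.291  0.064 ]
roll [0.5031 0.3465 0.036 ] tin [0.5892 0.0808 0.023 ]
sdR [0.7379 0.2375 0.01  ]
sdL [0.731  0.3813 0.01  ]
plL [0.6895 0.096  0.01  ]
plL2 [0.723  0.0942 0.01  ]
bin [0.7686 0.3254 0.    ] [0.7222 0.3072 0.12  ]
bin [0.761  0.1926 0.    ] [0.7153 0.1857 0.12  ]
bin [0.7727 0.1306 0.    ] [0.726  0.1288 0.12  ]
```

```bash
cat >> h.py <<'E'
np.set_printoptions(precision=4,suppress=True)
YAW=.325; C0=np.array([.553,.229])
def case2w(x,y,z): 
    c,s=np.cos(YAW),np.sin(YAW); return np.array([C0[0]+c*x-s*y,C0[1]+s*x+c*y,z])
def w2case(p):
    c,s=np.cos(YAW),np.sin(YAW); d=np.array(p)[:2]-C0; return np.array([c*d[0]+s*d[1],-s*d[0]+c*d[1],p[2]])
def go(p):  # units for target; tool y along case +y, z down
    s=ctrl.get_state();r=R.from_rotvec(s["tool_rot"]);
    ey=case2w(0,1,0)-case2w(0,0,0); z=np.array([0,0,-1.]); t=R.from_matrix(np.stack([np.cross(ey,z),ey,z],1))
    return np.r_[r.inv().apply(np.array(p)-s["position"])/.3,(r.inv()*t).as_rotvec()/(np.pi/3)]
E
python3 - <<'E'
from h import *
import pickle
I=pickle.load(open("I.pkl","rb"));T=I["top"];S=I["scene"]
k=lambda u,v:(u/1.5-.2,v/1.5-.2)
for a,b in [((372,153),(427,222)),((447,157),(492,235)),((305,185),(395,265))]: print("bin",tri(T,k(*a),S,k(*b)))
print("bigtape",tri(T,k(208,240),S,k(268,243)))
print(ctrl.grasp_offset, "units",go(case2w(-.017,.105,.2)),case2w(-.017,.105,.2))
E
```

```text
bin (array([0.7686, 0.1196, 0.1439]), np.float64(0.007964630217133608))
bin (array([ 0.7598, -0.0297,  0.1421]), np.float64(0.03133288185102689))
bin (array([0.7815, 0.2389, 0.0058]), np.float64(0.061332960736703135))
bigtape (array([0.6311, 0.4534, 0.0701]), np.float64(0.020751378830822592))
0.0187 units [-1.0357 -0.4615  0.0728 -0.0016 -0.0005 -0.7436] [0.5034 0.3231 0.2   ]
```

jog_arm:
  moves: [-0.15,-0.06,0.0,0,0,-0.1,-1,-0.3,-0.12,0.0,0,0,-0.25,-1,-0.45,-0.2,0.0,0,0,-0.4,-1,-0.6,-0.27,0.0,0,0,-0.55,-1,-0.75,-0.34,0.0,0,0,-0.7,-1,-0.85,-0.4,0.03,0,0,-0.744,-1,-0.9,-0.43,0.07,0,0,-0.744,-1,-0.9,-0.43,0.07,0,0,-0.744,-1]

```text
time: 1.1
position: [0.4707, 0.3488, 0.1999]
tool_rot: [0.504, -3.098, 0.002]
ft_force: [-0.2, 0.4, 0.5]
grip_width: 0.174
grip_force: 0.0
```

```bash
python3 - <<'E'
from h import *
s=ctrl.get_state();print(s["time"],s["position"],w2case(s["position"]),s["grip_width"])
im=snap("wrist");cv2.imwrite("pics/w1.png",cv2.resize(im["pixels"][:,:,::-1],(768,576)))
import pickle;pickle.dump(im,open("w1.pkl","wb"))
for q in [(-.056,.075,.042),(-.056,-.075,.042),(.056,.075,.042),(-.05,.063,.064),(-.05,.031,.064),(.02,.031,.064)]: print(q,proj(im,case2w(*q))*1.5)
print("units",go(case2w(-.017,.105,.2)))
E
```

```text
1.1 [0.4707 0.3488 0.1999] [-0.0398  0.1398  0.1999] 0.17388380240405438
(-0.056, 0.075, 0.042) [284.4657 240.9735]
(-0.056, -0.075, 0.042) [ 58.329  241.0698]
(0.056, 0.075, 0.042) [293.597  392.6316]
(-0.05, 0.063, 0.064) [258.7597 257.1814]
(-0.05, 0.031, 0.064) [207.4566 257.2045]
(0.02, 0.031, 0.064) [218.4106 360.1451]
units [-0.076  -0.1226  0.0022  0.0004 -0.0017  0.0003]
```

View pics/w1.png

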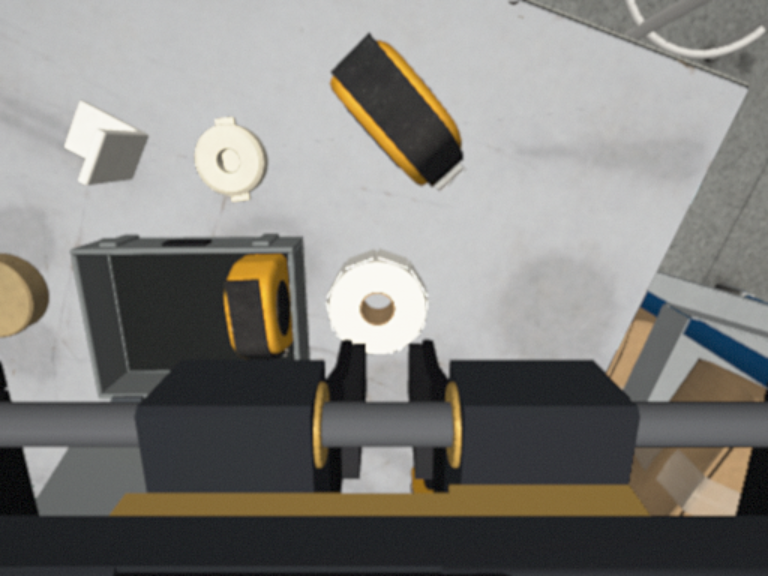

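The wrist view shows the case's front rim from (75,245) to (302,240), about 17 px right of where I expected, the tape top at about (225..290, 255..355), and the label roll at (377,307). I'll cross-check the two views.

```bash
python3 - <<'E'
from h import *
import pickle
I=pickle.load(open("I.pkl","rb"));T=I["top"];S=I["scene"]
im=pickle.load(open("w1.pkl","rb"))
t=lambda x,y:(165-.4+x/5.7,130-.4+y/5.7)
w=lambda u,v:(u/1.5-.2,v/1.5-.2)
s=ctrl.get_state();print(s["time"],s["position"])
for n,a,b in [("roll",(65,437),(377,307)),("FL",(200,482),(302,240)),("FR",(465,375),(76,245)),("tapeFR",(262,430),(238,256))]:
    p,e=tri(T,t(*a),im,w(*b));print(n,p,e,w2case(p))
for n,p,z in [("roll",(377,300),.036),("FL",(302,239),.042),("FR",(76,246),.042),("tinR",(48,295),.023),("tape FR",(235,257),.06),("tape FL",(288,255),.06),("back r",(233,355),.062),("back l",(275,355),.062)]:
    q=onz(im,*w(*p),z);print(n,q,w2case(q))
E
```

```text
1.15 [0.47   0.3506 0.2007]
roll [ 0.5134  0.3561 -0.0048] 0.006382957389905399 [ 0.0031  0.1331 -0.0048]
FL [ 0.4868  0.2861 -0.022 ] 0.0002876156624897825 [-0.0445  0.0752 -0.022 ]
FR [0.5266 0.1437 0.0286] 0.002765400913073512 [-0.0523 -0.0724  0.0286]
tapeFR [0.505  0.249  0.0138] 0.0011558759124153978 [-0.0391  0.0343  0.0138]
roll [0.4972 0.3535 0.036 ] [-0.0131  0.1358  0.036 ]
FL [0.4709 0.2926 0.042 ] [-0.0575  0.0865  0.042 ]
FR [0.5233 0.1514 0.042 ] [-0.0529 -0.064   0.042 ]
tinR [0.5737 0.1272 0.023 ] [-0.0129 -0.1031  0.023 ]
tape FR [0.4912 0.2575 0.06  ] [-0.0494  0.0468  0.06  ]
tape FL [0.4793 0.2889 0.06  ] [-0.0507  0.0803  0.06  ]
back r [0.5563 0.2725 0.062 ] [0.017  0.0402 0.062 ]
back l [0.5473 0.299  0.062 ] [0.017  0.0681 0.062 ]
```

jog_arm:
  moves: [-0.05,-0.05,0,0,0,0,-1,-0.1,-0.1,0,0,0,0,-1,-0.15,-0.2,0,0,0,0,-1,-0.15,-0.25,0,0,0,0,-1,-0.15,-0.25,0,0,0,0,-1,-0.15,-0.25,0,0,0,0,-1,-0.15,-0.25,0,0,0,0,-1,-0.15,-0.25,0,0,0,0,-1]

```text
time: 2.15
position: [0.5371, 0.2942, 0.2017]
tool_rot: [-0.511, 3.1, 0.001]
ft_force: [1.1, 0.4, 0.0]
grip_width: 0.002
grip_force: 0.0
```

```bash
python3 - <<'E'
from h import *
import pickle
s=ctrl.get_state();print(s["time"],s["position"],w2case(s["position"]),s["grip_width"],np.abs(s["qd"]).max())
im=snap("wrist");top=snap("top")
pickle.dump((im,top),open("w2.pkl","wb"))
print("tcp in top",proj(top,s["position"]))
a=cv2.resize(im["pixels"],(768,576))
cv2.imwrite("pics/w2.png",a[:,:,::-1])
t=cv2.resize(top["pixels"][110:230,140:280],(700,600),interpolation=cv2.INTER_CUBIC)
cv2.imwrite("pics/t2.png",t[:,:,::-1])
E
```

```text
2.15 [0.5371 0.2942 0.2017] [0.0058 0.0668 0.2017] 0.00208691836540903 0.00431834115660568
tcp in top [184.9287 179.7546]
```

View pics/w2.png

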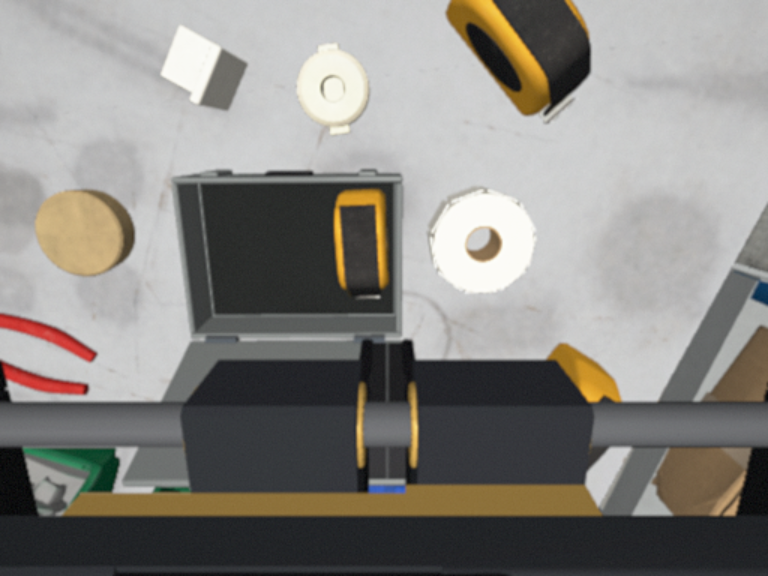

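View pics/t2.png

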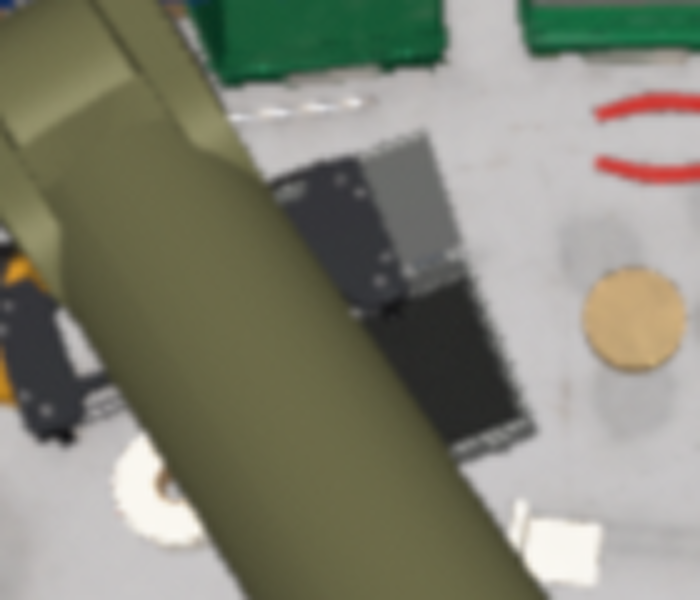

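In w2 the rim corners are FL (402,177), FR (175,180), HL (401,333), HR (192,336); the tape top spans (335..387, 190..295), roll at (484,241).

```bash
python3 - <<'E'
from h import *
import pickle
I=pickle.load(open("I.pkl","rb"));T=I["top"]
im,_=pickle.load(open("w2.pkl","rb"))
w=lambda u,v:(u/1.5-.2,v/1.5-.2)
print(im["tool_from_camera"])
P={}
for n,p,z in [("FL",(402,177),.042),("FR",(175,180),.042),("HL",(401,333),.042),("HR",(192,336),.042),("tape FR",(337,190),.06),("tape FL",(386,190),.06),("back r",(343,292),.062),("back l",(387,290),.062),("roll",(484,241),.036)]:
    q=onz(im,*w(*p),z);P[n]=q;print(n,q,w2case(q))
print("width f,b",[np.linalg.norm(P[a]-P[b]) for a,b in(("FL","FR"),("HL","HR"),("FL","HL"),("FR","HR"))])
# two wrist places: bases
s=ctrl.get_state(); r=R.from_rotvec(s["tool_rot"]).as_matrix()
im1=pickle.load(open("w1.pkl","rb"))
import h
Tc=np.array(im["tool_from_camera"]);
def ray1(u,v,pos):
    d=r@Tc[:3,:3]@np.array([(u-im["cx"])/im["fx"],-(v-im["cy"])/im["fy"],-1]);return r@Tc[:3,3]+pos,d
for n,a,b in [("FL",(302,239),(402,177)),("FR",(76,246),(175,180)),("roll",(377,307),(484,241)),("tapeFR",(235,257),(337,191)),("tapeFL",(288,255),(386,189))]:
    c,d=ray1(*w(*a),np.array([.4707,.3488,.1999]));e,f=ray1(*w(*b),s["position"])
    t=np.linalg.lstsq(np.stack([d,-f],1),e-c,rcond=None)[0];q=(c+t[0]*d+e+t[1]*f)/2;print("w12",n,q,np.linalg.norm(c+t[0]*d-e-t[1]*f),w2case(q))
E
```

```text
[[-0.0006  0.9587  0.2846  0.0782]
 [ 1.      0.0007 -0.0002  0.0009]
 [-0.0004  0.2846 -0.9587 -0.1611]
 [ 0.      0.      0.      1.    ]]
FL [0.4796 0.2854 0.042 ] [-0.0516  0.0769  0.042 ]
FR [0.528  0.1479 0.042 ] [-0.0496 -0.0689  0.042 ]
HL [0.5811 0.32   0.042 ] [0.0557 0.0772 0.042 ]
HR [0.6304 0.1811 0.042 ] [ 0.058  -0.0701  0.042 ]
tape FR [0.4987 0.2495 0.06  ] [-0.045   0.0368  0.06  ]
tape FL [0.4891 0.2778 0.06  ] [-0.045   0.0667  0.06  ]
back r [0.559  0.2722 0.062 ] [0.0195 0.039  0.062 ]
back l [0.5487 0.2986 0.062 ] [0.0181 0.0673 0.062 ]
roll [0.5022 0.3523 0.036 ] [-0.0088  0.1331  0.036 ]
width f,b [np.float64(0.14578580131495478), np.float64(0.1473352939730521), np.float64(0.10727343977265735), np.float64(0.1076389634656015)]
w12 FL [0.4814 0.2871 0.0025] 0.0008231015180593354 [-0.0494  0.0779  0.0025]
w12 FR [0.5312 0.1412 0.0252] 0.0007338050783594718 [-0.0487 -0.0762  0.0252]
w12 roll [0.5026 0.3529 0.0357] 0.0012127724564559596 [-0.0082  0.1335  0.0357]
w12 tapeFR [0.5037 0.2474 0.023 ] 0.00030165427022972157 [-0.0408  0.0331  0.023 ]
w12 tapeFL [0.4936 0.28   0.009 ] 0.0024490839965192156 [-0.04    0.0673  0.009 ]
```

```bash
sed -i 's/YAW=.325; C0=.*/YAW=.335; C0=np.array([.5546,.2337])/' h.py; python3 - <<'E'
from h import *
print(go(case2w(-.016,.1,.2)),go(case2w(-.016,.1,.053)))
E
```

```text
[ 0.0661  0.125   0.0055  0.0001  0.0001 -0.0084] [ 0.0662  0.1249  0.4955  0.0001  0.0001 -0.0084]
```

jog_arm:
  moves: [0.033,0.06,0,0,0,-0.008,-1,0.066,0.125,0,0,0,-0.008,-1,0.066,0.125,0.12,0,0,-0.008,-1,0.066,0.125,0.25,0,0,-0.008,-1,0.066,0.125,0.37,0,0,-0.008,-1,0.066,0.125,0.46,0,0,-0.008,-1,0.066,0.125,0.49,0,0,-0.008,-1,0.066,0.125,0.49,0,0,-0.008,-1]

```text
time: 3.25
position: [0.5063, 0.3232, 0.0546]
tool_rot: [0.523, -3.097, -0.0]
ft_force: [0.9, 0.0, 0.1]
grip_width: 0.008
grip_force: 0.0
```

```bash
python3 - <<'E'
from h import *
s=ctrl.get_state();print(s["time"],w2case(s["position"]),s["ft_force"])
print(go(case2w(-.016,.02,.053)))
E
```

```text
3.25 [-0.0162  0.1004  0.0546] [0.8554 0.0363 0.0809]
[-0.0007 -0.2679  0.0054  0.0003 -0.0004 -0.0003]
```

jog_arm:
  moves: [0,-0.04,0.003,0,0,0,-1,0,-0.06,0.003,0,0,0,-1,0,-0.08,0.003,0,0,0,-1,0,-0.1,0.003,0,0,0,-1,0,-0.12,0.003,0,0,0,-1,0,-0.14,0.003,0,0,0,-1,0,-0.16,0.003,0,0,0,-1,0,-0.18,0.003,0,0,0,-1]

```text
time: 4.25
position: [0.5248, 0.2708, 0.0536]
tool_rot: [0.522, -3.098, 0.0]
ft_force: [0.2, -0.7, 0.3]
grip_width: 0.004
grip_force: 0.0
```

```bash
python3 - <<'E'
from h import *
s=ctrl.get_state();print(s["time"],w2case(s["position"]),s["ft_force"])
im=snap("wrist")
a=cv2.resize(im["pixels"],(768,576))
cv2.imwrite("pics/w3.png",a[:,:,::-1])
E
```

```text
4.25 [-0.016   0.0449  0.0536] [ 0.1644 -0.7056  0.3303]
```

View pics/w3.png

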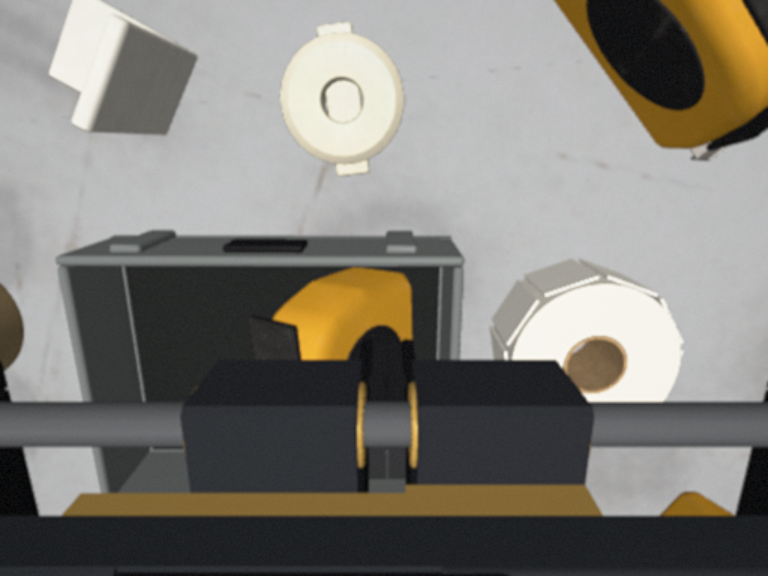

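The tape is tilting towards -y: its side face shows at (345,320), and its top edge is at about (275,335). I'll push on.

jog_arm:
  moves: [0,-0.015,0,0,0,0,-1,0,-0.03,0,0,0,0,-1,0,-0.045,0,0,0,0,-1,0,-0.06,0,0,0,0,-1,0,-0.07,0,0,0,0,-1,0,-0.08,0,0,0,0,-1,0,-0.08,0,0,0,0,-1,0,-0.08,0,0,0,0,-1]

```text
time: 5.3
position: [0.5325, 0.2489, 0.0537]
tool_rot: [-0.522, 3.098, 0.0]
ft_force: [0.5, 1.3, -1.2]
grip_width: 0.002
grip_force: 0.0
```

jog_arm:
  moves: [0,0,-0.05,0,0,0,-1,0,0,-0.15,0,0,0,-1,0,0,-0.3,0,0,0,-1,0,0,-0.45,0,0,0,-1,0,0,-0.55,0,0,0,-1,0,0,-0.57,0,0,0,-1,0,0,-0.57,0,0,0,-1,0,0,-0.57,0,0,0,-1]

```text
time: 6.3
position: [0.5317, 0.2484, 0.2231]
tool_rot: [0.521, -3.096, 0.001]
ft_force: [-0.2, 0.2, -0.0]
grip_width: 0.002
grip_force: 0.0
```

```bash
python3 - <<'E'
from h import *
import pickle
s=ctrl.get_state();print(s["time"],s["position"],w2case(s["position"]),s["ft_force"])
im=snap("wrist");pickle.dump((im,s),open("w4.pkl","wb"))
a=cv2.resize(im["pixels"],(768,576))
cv2.imwrite("pics/w4.png",a[:,:,::-1])
print(go(case2w(.115,-.035,.225)))
E
```

```text
6.3 [0.5317 0.2484 0.2231] [-0.0168  0.0214  0.2231] [-0.1743  0.1819 -0.0178]
[-0.4394 -0.1875 -0.0075 -0.0004 -0.0026 -0.0011]
```

View pics/w4.png

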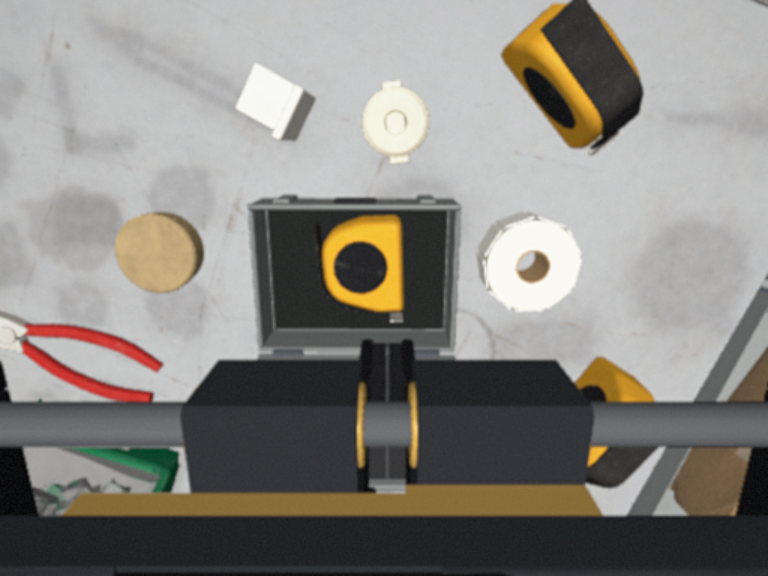

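The tape lies flat: its side face is at (360,262), inside the case rim (250..460, 205..350). Next I go behind the lid.

jog_arm:
  moves: [-0.1,-0.05,0,0,0,0,-1,-0.2,-0.09,0,0,0,0,-1,-0.3,-0.14,0,0,0,0,-1,-0.4,-0.187,0,0,0,0,-1,-0.46,-0.187,0,0,0,0,-1,-0.473,-0.187,0,0,0,0,-1,-0.473,-0.187,0,0,0,0,-1,-0.473,-0.187,0,0,0,0,-1]

```text
time: 7.35
position: [0.6842, 0.2423, 0.2247]
tool_rot: [0.522, -3.098, -0.0]
ft_force: [-0.8, -0.2, 0.2]
grip_width: 0.006
grip_force: 0.0
```

```bash
python3 - <<'E'
from h import *
s=ctrl.get_state();print(s["time"],s["position"],w2case(s["position"]),s["ft_force"])
im=snap("scene")
a=cv2.resize(im["pixels"][90:230,160:340],(770,600),interpolation=cv2.INTER_CUBIC)
cv2.imwrite("pics/s5.png",a[:,:,::-1])
print(go(case2w(.125,-.035,.13)))
for q in [case2w(.093,y,.149) for y in(.075,-.075)]+[s["position"]]: print((proj(im,q)-[160,90])*4.28)
E
```

```text
7.35 [0.6842 0.2423 0.2247] [ 0.1253 -0.0345  0.2247] [-0.8389 -0.1686  0.2379]
[ 0.0012 -0.0017  0.3166  0.0002  0.0001 -0.0008]
[192.4673 245.066 ]
[379.8394 260.4839]
[338.4529 149.1954]
```

View pics/s5.png

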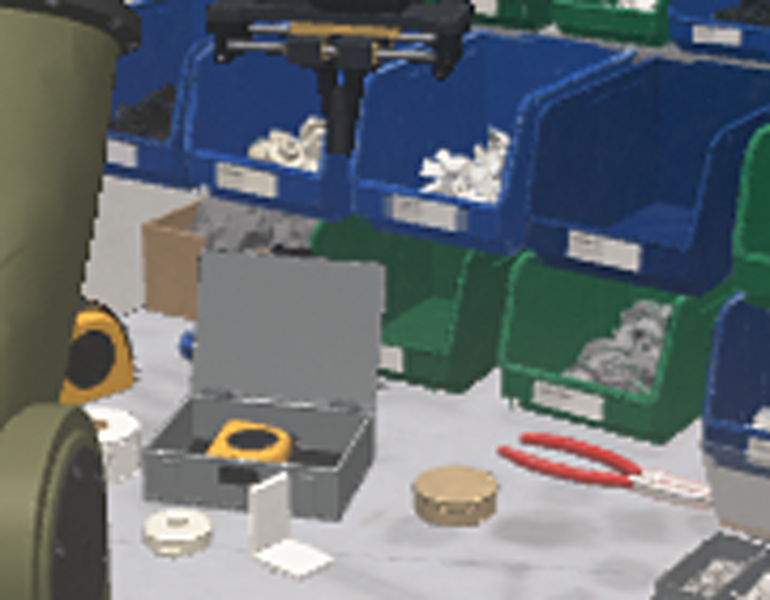

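The lid is still open, with its edge from (200,250) to (385,265), within a couple of native pixels of the prediction. The fingertip at (340,150) is above and behind it. I'll lower the tool and look at the force.

jog_arm:
  moves: [0,0,0.06,0,0,0,-1,0,0,0.12,0,0,0,-1,0,0,0.18,0,0,0,-1,0,0,0.24,0,0,0,-1,0,0,0.29,0,0,0,-1,0,0,0.315,0,0,0,-1,0,0,0.315,0,0,0,-1,0,0,0.315,0,0,0,-1]

```text
time: 8.4
position: [0.6855, 0.2424, 0.1311]
tool_rot: [-0.522, 3.096, 0.0]
ft_force: [0.5, 0.4, -0.7]
grip_width: 0.003
grip_force: 0.0
```

jog_arm:
  moves: [0.025,0,0,0,0,0,-1,0.05,0,0,0,0,0,-1,0.075,0,0,0,0,0,-1,0.1,0,0,0,0,0,-1,0.125,0,0,0,0,0,-1,0.15,0,0,0,0,0,-1,0.175,0,0,0,0,0,-1,0.2,0,0,0,0,0,-1]

```text
time: 9.4
position: [0.6278, 0.2224, 0.1302]
tool_rot: [0.522, -3.098, -0.0]
ft_force: [0.5, 0.2, -0.2]
grip_width: 0.006
grip_force: 0.1
```

jog_arm:
  moves: [0.025,0,0,0,0,0,-1,0.05,0,0,0,0,0,-1,0.075,0,0,0,0,0,-1,0.1,0,0,0,0,0,-1,0.12,0,0,0,0,0,-1,0.14,0,0,0,0,0,-1,0.15,0,0,0,0,0,-1,0.15,0,0,0,0,0,-1]

```text
time: 10.4
position: [0.5857, 0.2078, 0.1303]
tool_rot: [-0.522, 3.098, 0.0]
ft_force: [-0.7, 0.4, 0.2]
grip_width: 0.003
grip_force: 0.0
```

jog_arm:
  moves: [0,0,-0.1,0,0,0,-1,0,0,-0.2,0,0,0,-1,0,0,-0.3,0,0,0,-1,0,0,-0.3,0,0,0,-1,0,0,-0.3,0,0,0,-1,0,0,-0.3,0,0,0,-1,0,0,-0.3,0,0,0,-1,0,0,-0.3,0,0,0,-1]

```text
time: 11.4
position: [0.5856, 0.2077, 0.2197]
tool_rot: [0.522, -3.097, 0.0]
ft_force: [0.0, 0.1, 0.9]
grip_width: 0.006
grip_force: 0.0
```

```bash
python3 - <<'E'
from h import *
s=ctrl.get_state();print(s["time"],s["position"],w2case(s["position"]),s["ft_force"])
im=snap("scene")
a=cv2.resize(im["pixels"][90:230,160:340],(770,600),interpolation=cv2.INTER_CUBIC)
cv2.imwrite("pics/s6.png",a[:,:,::-1])
E
```

```text
11.4 [0.5856 0.2077 0.2197] [ 0.0207 -0.0347  0.2197] [0.0361 0.0534 0.9472]
```

View pics/s6.png

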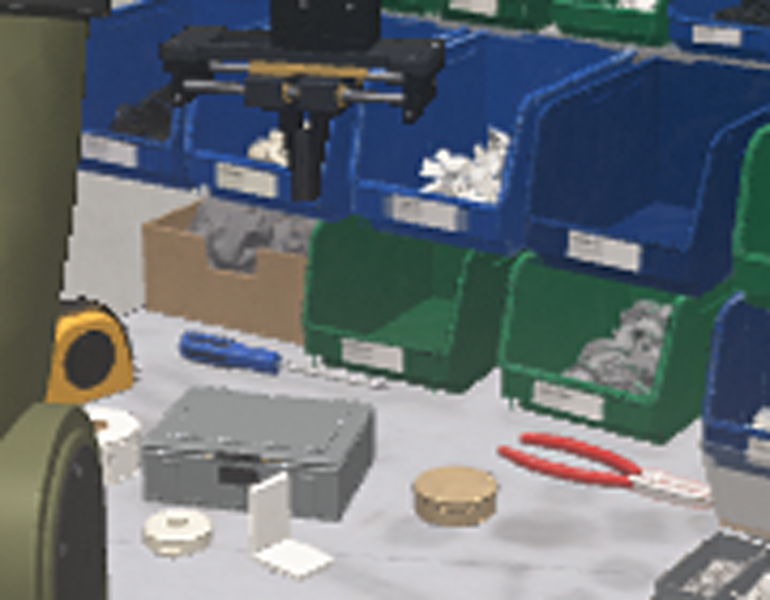

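The lid is fully shut on the rim at (255,430), nothing round about has moved, and the arm is clear.

```bash
python3 -c "
from bench import ctrl
print(ctrl.close_job())"
```

```text
the job is handed in; nothing more can be done
None
```

I pushed the tape measure flat in its case, then pushed the lid over from behind until it fell shut; the things in view stayed put, and I handed the job in about 11.5 s into the 48 s limit, with no verdict returned.

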